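# Open the push-and-turn safety cap of the pickling jug

### The job

Take the safety cap off the white jug: press it down firmly against its spring and, while it is down, turn it counter-clockwise to free it, then lift it straight off. Set the cap down mouth down, flat in the round steel drip dish. Leave the glass flask and the phone where they are.

Things in the scene. Friction and masses are not known exactly. Their poses are not given: they have to be found in the camera images.
- jug: Square white plastic jug, 100 x 100 mm, body 91 mm tall, a sloping shoulder up to 112 mm, then a round neck on its vertical z axis. It is held in a steel cradle (124 x 124 mm plate with low corner angles) screwed to the bench and cannot move. Origin at the centre of its underside, on the bench.
- neck (a point): Point on the jug's vertical axis where the origin of the closed cap lies, 123.5 mm above the bench. Turn the pressed cap counter-clockwise seen from above by 60 degrees: it lifts out freely between 40 and 76 degrees (a stop follows at about 80); below 36 its three lugs are still held under flanges. Then lift straight up; clear of the neck when raised 40 mm. The spring does not push it out.
- cap: Round grey ribbed safety cap, 58 mm across, 42 mm high, about 90 g, loose; starts closed on the jug's neck. Origin at the centre of its lower rim (123.5 mm above the bench when closed), z up through its top, x at first parallel to the jug's x. Grip it round its sides from above, fingertips at most 36 mm below its top so that they clear the jug's shoulder when it is pressed.
- cap_top (a point): Centre of the cap's top face, 42 mm above the cap's origin, 165.5 mm above the bench when closed. Pressing the cap straight down meets a spring: about 8 N to start, 14 N at 5 mm, hard stop at about 6 mm. Three teeth on the neck lock the cap against turning until it is down about 4 mm: press 5 mm and stay down while turning.
- seal (a joint): How far the sprung sealing disc inside the jug's neck is pushed down by the cap (m): 0 when the cap is not pressed or is off, about 0.005 when it is pressed 5 mm. A grip of about 40 N round the cap carries the press and the turn without slipping.
- dish: Round shallow drip dish of plain steel, heavy and fixed, 140 mm across its rim, 16 mm high, its flat inner floor is 4 mm above the bench and about 114 mm across. Origin at the centre of the underside, on the bench.
- glass_flask: Small clear glass flask with a waist, 70 mm in diameter, 106 mm tall, standing upright on the bench behind the work; bystander. Origin at the centre of its underside.
- phone: Flat grey phone, 75 x 147 x 13 mm, lying on the bench behind the work; bystander. Origin at the centre of its underside.
Not all that is in view belongs to the job. What is shaped like the cap but green is not meant.

How it is judged:
By the outcome, as a careful person would: the job done as asked, in the order asked, and still so for the second after the job is handed in, with the robot touching nothing.
It also fails if it takes over 43 s, if anything falls off the work surface, if the arm or the gripper's body presses on something with over 40 N, if the wrist force passes 120 N, or if a joint passes its speed limit or range.

### The arm

A 6-joint arm with a two-finger parallel gripper is mounted at the origin on a cart in front of the work surface, level with it; the furniture and walls round the work are solid. World frame = base frame: x ahead of the robot, y to its left, z up, the work surface at z = 0. Lengths are in m, angles in rad, forces in N, time in s.
With the tool pointing down it reaches from about 0.25 to 0.775 m from the base axis. Payload 4 kg.
Tool frame: the origin (TCP) lies midway between the tips of the shut fingers; the grasp point (between the pads) lies 19 mm behind it (ctrl.grasp_offset is the distance from the TCP to the grasp point, in m); z points along the fingers, y is the line along which they close (so a half turn about z gives the same grasp; the last joint's range is limited). The gripper opens to 85 mm and grips with 20 to 120 N. Pads are 22 mm wide; open, the fingers measure 114 mm over their backs; the gripper's body (76 mm by 85 mm) begins 54 mm behind the grasp point. The pads swing forward as they close: fully open they stand 13 mm farther back than shut.
Start: joints at [1.013, 0.087, 1.371, -0, 1.684, -0.103], TCP at [0.242, 0.494, 0.204] pointing down, gripper open.
Joint ranges: [-3.1, 3.1], [-0.76, 2.03], [0.27, 2.55], [-1.08, 4.22], [0.17, 2.65], [-2.57, 2.57]. Speed limits (rad/s): [2.79, 2.79, 3.14, 3.14, 3.14, 3.14].

### API

Orientations are given as a rotation vector (axis times angle).
In Python, from plant import monitor, capture, calibration, ctrl gives the robot as it stands.
- The arm moves only by the tool move_arm, never from a script. Its argument "series" is a list of rows, each a list of 2 entries, a list of its own where there are three numbers: the shift along the tool's x, y, z in m, then the turn, a rotation vector about the tool's x, y, z in rad. In form: [[[tx, ty, tz], [ax, ay, az]], ...]. A call has 1 to 8 rows; each row is the pose to reach, as a shift and turn from the pose commanded when the call began, along the tool's axes at that moment; what a row does not reach only later rows make up. A row lasts 1/8 s, in which the tool goes at most 62.5 mm and 10.7 degrees, less where a joint would pass 70% of its speed; a pose out of reach is approached as far as the arm can. A call with a gripper value outside its range is refused whole. "claw" is the finger opening in m, from 0 to 0.0854, set as the call begins (left out, the last holds). The fingers move at their own pace and stop on an object; "grip_force" is the grip in N (left out, the last holds). Time passes only in rows, so rows that repeat a pose let the fingers close. It gives the time, the measured TCP pose, the force, the opening and the grip force at its end, in the units of the state.
- monitor.read_state(): the state, without advancing time (a new reading comes with each control period).
- capture(name): name is "scene" or "top"; returns (picture, depth): 400x640x3 uint8, blue, green, red; 400x640 float32, m along the optical axis (not along the pixel's ray), 0 where there is no reading.
- calibration(name): a dict with "K" (3x3 intrinsics, pixels), "k1" (the pictures are not rectified: a ray, as slopes to the right and down, at radius r is drawn at 1 + k1 r^2 times it, then the intrinsics apply), "xyz" and "rotation" of the camera in the world. Camera axes: x right, y down, z forward; pixel columns grow to the right and rows downward; lengths in m; the calibration is good to about 2 mm. A picture is of the moment at which its call begins. calibration takes no time and is no camera call.
- ctrl.finish_job(): hands the job in; it is judged then, once.
The state is a dict: "clock": time; "qpos": joint angles; "qd": joint speeds; "effort": joint torques, N m; "tcp_pos": TCP position; "tcp_rot": TCP orientation; "wrist_force": force on the tool from outside, world axes, zero at the start; "torque": the same for the moment, N m; "finger_gap": finger opening in m; "gripper_force": force on a finger pad.
Only numpy, scipy, OpenCV 4.12 (cv2) and the standard library are available. Lean on these libraries where they do the work, as an engineer would, in place of code of your own. Each camera call takes 0.05 s, during which the arm holds its last target. There are 200 camera calls.

## Working session

There is one attempt and no reset: what is moved stays moved. The work goes in short steps, Python scripts to look and compute and a tool call to move; the robot and the scene stay as the last step left them, time stands still between calls to the robot, and variables do not carry over. Pictures are saved under pics/ and viewed, at most 10 in all, crops included, and the job is handed in when it is done.

Besides the shell and the picture viewer there is one more tool, called as name(argument=value, ...) on one line, values as JSON. move_arm: Moves the arm, as the interface text tells. Its arguments: {"type":"object","properties":{"series":{"type":"array"},"claw":{"type":"number"},"grip_force":{"type":"number"}},"required":["series"]}

```bash
mkdir -p pics; ls; cat > h.py <<'E'
import numpy as np, cv2
from plant import monitor, capture, calibration, ctrl
from scipy.spatial.transform import Rotation as R
def cloud(name,depth):
    c=calibration(name);K=np.array(c["K"]);k1=c["k1"]
    v,u=np.mgrid[0:400,0:640]
    x=(u-K[0,2])/K[0,0];y=(v-K[1,2])/K[1,1];xd,yd=x.copy(),y.copy()
    for _ in range(8):
        f=1+k1*(x*x+y*y);x=xd/f;y=yd/f
    P=np.stack([x*depth,y*depth,depth],-1)
    rot=np.array(c["rotation"]);rot=rot if rot.shape==(3,3) else R.from_rotvec(rot).as_matrix()
    return P@rot.T+np.array(c["xyz"])
E
python3 - <<'E'
from h import *
s=monitor.read_state();print(s)
for n in("scene","top"):
    p,d=capture(n);cv2.imwrite(f"pics/{n}0.png",p);np.savez(f"{n}0.npz",p=p,d=d);print(calibration(n),(d>0).mean())
E
```

```text
pics
{'clock': 0.0, 'qpos': array([ 1.01292589e+00,  8.79611482e-02,  1.37227408e+00,  2.13071653e-05,
        1.68355685e+00, -1.03098592e-01]), 'qd': array([ 1.99851605e-05,  6.81081622e-04, -1.16226976e-03,  6.28637610e-04,
        9.36150309e-04,  7.26764896e-04]), 'effort': array([-4.87389279e-04, -3.51864266e+01, -3.13276005e+01, -2.15821442e-04,
        1.07709560e-02, -1.66246878e-05]), 'tcp_pos': array([0.2412971 , 0.49363366, 0.20312575]), 'tcp_rot': array([-0.70804455, -3.06000931,  0.00325634]), 'wrist_force': array([ 0.08298917, -0.50217562, -0.2631361 ]), 'torque': array([-0.01335323, -0.02757886,  0.05601712]), 'gripper_force': 0.0, 'finger_gap': 0.08542034624937869}
{'K': array([[449.526907  ,   0.        , 321.47740953],
       [  0.        , 449.526907  , 202.27426405],
       [  0.        ,   0.        ,   1.        ]]), 'k1': -0.01131784547494453, 'xyz': array([ 0.2384075 , -0.8151044 ,  0.58344752]), 'rotation': array([-2.12338284,  0.45767582, -0.25584379])} 0.98303125
{'K': array([[426.56492678,   0.        , 317.45625545],
       [  0.        , 426.56492678, 197.58653503],
       [  0.        ,   0.        ,   1.        ]]), 'k1': -0.018695263628021874, 'xyz': array([ 0.37389174, -0.13513452,  1.0586556 ]), 'rotation': array([-2.12486655,  2.15139244, -0.21877804])} 0.9960546875
```

View pics/scene0.png

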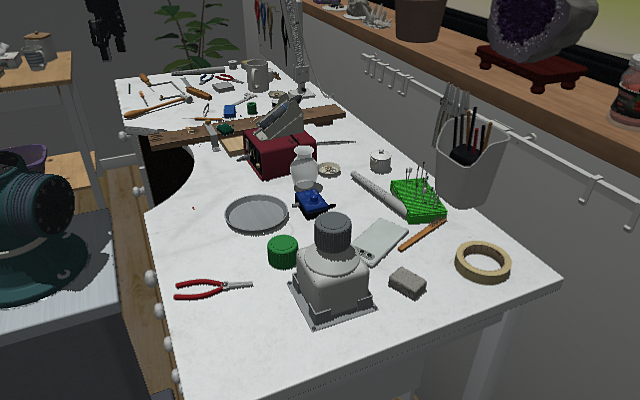

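View pics/top0.png

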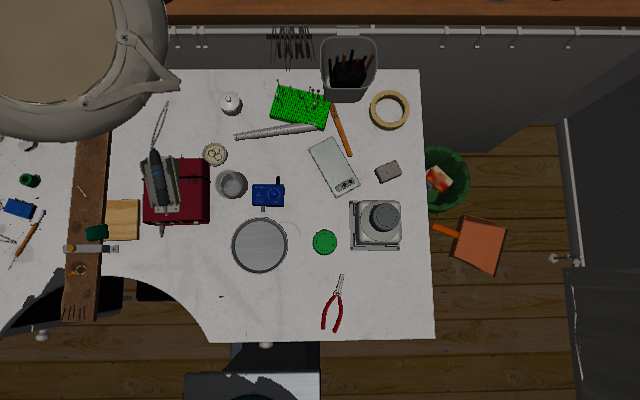

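The scene view shows the cap at about (332,232) on the jug, the dish at (257,214) and the flask at (305,170). In the top view the cap is at (385,216), the dish at (259,245), the flask at (232,184) and the phone at (333,166). A large object fills the upper left, so I'll check its height.

```bash
python3 - <<'E'
from h import *
D={n:np.load(n+"0.npz") for n in("scene","top")}
C={n:cloud(n,D[n]["d"]) for n in D}
np.set_printoptions(precision=4,suppress=True)
P=C["top"];S=C["scene"]
print("pix",[ (uv,P[uv[1],uv[0]]) for uv in [(70,60),(150,30),(385,216),(259,245),(232,184),(333,166),(175,170),(348,60),(300,300),(157,165),(98,200),(265,370)]])
near=(D["top"]["d"]>0)&(P[...,2]>.2);print("tall",[(b[0],b[1]) for b in [(P[near].min(0),P[near].max(0))]])
for n,Q in C.items():
    x=Q.reshape(-1,3);
    loc=(abs(x[:,0]-P[216,385,0])<.09)&(abs(x[:,1]-P[216,385,1])<.09)
    t=x[loc&(x[:,2]>.155)&(x[:,2]<.175)]
    (c,r)=cv2.minEnclosingCircle(t[:,:2].astype(np.float32));tt=t[abs(t[:,2]-np.median(t[:,2]))<.004]
    print(n,"cap",len(t),np.median(t[:,2]),c,r,tt.mean(0),tt.min(0),tt.max(0))
    g=P[245,259];loc=(np.hypot(x[:,0]-g[0],x[:,1]-g[1])<.1)
    t=x[loc&(x[:,2]>.011)&(x[:,2]<.022)];c,r=cv2.minEnclosingCircle(t[:,:2].astype(np.float32));print(n,"dish rim",len(t),c,r,t[:,2].max())
    a=[np.array([x[:,0],x[:,1]]).T]
    fl=x[(np.hypot(x[:,0]-P[184,232,0],x[:,1]-P[184,232,1])<.07)&(x[:,2]>.02)];print("flask",len(fl),fl.min(0),fl.max(0))
# jug yaw: body top plate of cradle
    b=x[(abs(x[:,0]-P[216,385,0])<.1)&(abs(x[:,1]-P[216,385,1])<.1)&(x[:,2]>.05)&(x[:,2]<.15)]
    print("jug",cv2.minAreaRect(b[:,:2].astype(np.float32)))
# tall things over the work
x=P.reshape(-1,3);m=(x[:,2]>.12)&(x[:,0]<.75)&(x[:,0]>.0)&(x[:,1]>-.5)&(x[:,1]<.6)&(D["top"]["d"].ravel()>0)
H,_,_=np.histogram2d(x[m,0],x[m,1],bins=[np.arange(0,.8,.05),np.arange(-.5,.65,.05)])
Z=np.zeros_like(H)
for a,b,c in x[m]: 
    i,j=int(a/.05),int((b+.5)/.05)
    if i<Z.shape[0] and j<Z.shape[1]: Z[i,j]=max(Z[i,j],c)
print((Z*100).round().astype(int))
x=C["scene"].reshape(-1,3)
Z=np.zeros_like(H)
for a,b,c in x: 
    i,j=int(np.floor(a/.05)),int(np.floor((b+.5)/.05))
    if 0<=i<Z.shape[0] and 0<=j<Z.shape[1]: Z[i,j]=max(Z[i,j],c)
print((Z*100).round().astype(int))
E
```

```text
pix [((70, 60), array([0.6596, 0.1783, 0.5296])), ((150, 30), array([0.708 , 0.0779, 0.5211])), ((385, 216), array([ 0.495 , -0.3008,  0.1653])), ((259, 245), array([ 0.4485, -0.0168,  0.004 ])), ((232, 184), array([0.5812, 0.0351, 0.1022])), ((333, 166), array([ 0.6441, -0.2024,  0.0147])), ((175, 170), array([0.6097, 0.1592, 0.1245])), ((348, 60), array([ 0.8399, -0.2294,  0.1896])), ((300, 300), array([ 0.3149, -0.1164, -0.0012])), ((157, 165), array([0.6097, 0.1839, 0.1694])), ((98, 200), array([0.5584, 0.3673, 0.0403])), ((265, 370), array([ 0.1078, -0.0107, -0.2306]))]
tall [(array([ 0.568 , -0.8964,  0.2   ]), array([0.9207, 0.2959, 0.586 ]))]
scene cap 767 0.16448898561940622 (0.49464064836502075, -0.3045654892921448) 0.03031475841999054 [ 0.4938 -0.3072  0.1646] [ 0.4669 -0.3341  0.1606] [ 0.5239 -0.2761  0.1674]
scene dish rim 329 (0.46392855048179626, -0.019746264442801476) 0.08444013446569443 0.020599436868241727
flask 1241 [ 0.5456 -0.0319  0.0201] [0.6236 0.1048 0.1052]
jug ((0.49426400661468506, -0.30630728602409363), (0.09795978665351868, 0.09919178485870361), 88.8652
[... 1828 characters left out ...]
39 29  0]
 [ 0  0  0  0  0  1  1  0  0  0  0  0  0  0  0  0  0  4  4 39 35 33]
 [ 0  0  0  0  0  1  1  0  0  0  0  0  0  0  0  0  0  4  4  0  0  0]
 [ 0  0  0  0  0  1  0  0  2  2  2  0  0  0  0  0  0  4  5  0  0  0]
 [ 0  0  7  9  9  4  4  0  2  1  2  1  0  0  0  0  4  5  6  0  0  1]
 [ 0  0  9 17 17  4  4  4  2  1  2  1  5  5  9  2  6  6  6  0  1  1]
 [ 0  0  9 17 17  0  0  0  3  3  2  8 12 14 13  4  5  4  4  0  2  2]
 [ 0  0  1  0  1  1  1  0  5  4 10 10  9 17 18  0  0  4  4  0  2  2]
 [ 0  0  3  3  1  1  1  0  2  0 11 10 10 18 18  0  0  0  4  0  3  3]
 [ 0  0  3  2  1  1  1  1  0  0  0  1  9 18  0  0  0  0  0  0  0  2]
 [ 0  0  2  3  0  1  3  3  2  2  2  1  1  0  1  1  0  4  4  0  0  2]]
```

```bash
cat >> h.py <<'E'
def go(pos,yaw_deg=None,s=None):
    """tool-frame shift and turn to reach a world pos, pointing down with tool x at yaw"""
    s=s or monitor.read_state();A=R.from_rotvec(s["tcp_rot"])
    t=A.inv().apply(np.array(pos)-s["tcp_pos"])
    y=np.radians(yaw_deg);B=R.from_matrix(np.array([[np.cos(y),np.sin(y),0],[np.sin(y),-np.cos(y),0],[0,0,-1]]).reshape(3,3))
    print("move",t.round(4).tolist(),(A.inv()*B).as_rotvec().round(4).tolist(),"yaw now",np.degrees(np.arctan2(*A.as_matrix()[[1,0],0])).round(2),"q6",s["qpos"][5].round(2))
E
python3 - <<'E'
from h import *
from scipy.optimize import least_squares
for n in("scene","top"):
    x=cloud(n,np.load(n+"0.npz")["d"]).reshape(-1,3);c=np.array([.45,-.018])
    for k in range(5):
        d=np.hypot(*(x[:,:2]-c).T);t=x[(d>.062)&(d<.076)&(x[:,2]>.012)&(x[:,2]<.02)]
        f=least_squares(lambda p:np.hypot(t[:,0]-p[0],t[:,1]-p[1])-p[2],[*c,.07],loss="soft_l1",f_scale=.002).x;c=f[:2]
    print(n,len(t),f)
    x0=np.array([.495,-.3035]);d=np.hypot(*(x[:,:2]-x0).T)
    t=x[(d>.025)&(d<.034)&(x[:,2]>.13)&(x[:,2]<.164)]
    f=least_squares(lambda p:np.hypot(t[:,0]-p[0],t[:,1]-p[1])-.029,x0,loss="soft_l1",f_scale=.001).x;print("cap",len(t),f)
go([.495,-.3035,.25],90)
E
```

```text
scene 249 [ 0.44878032 -0.01943177  0.067613  ]
cap 686 [ 0.49598423 -0.30309021]
top 322 [ 0.44804244 -0.01765511  0.06719379]
cap 134 [ 0.49504337 -0.30295402]
move [-0.5781, -0.6048, -0.0456] [-0.002, 0.001, 1.116] yaw now 153.94 q6 -0.1
```

move_arm(series=[[[-0.04, -0.04, -0.045], [0, 0, 0.14]], [[-0.08, -0.083, -0.045], [0, 0, 0.28]], [[-0.12, -0.125, -0.045], [0, 0, 0.42]], [[-0.16, -0.167, -0.045], [0, 0, 0.56]], [[-0.2, -0.209, -0.045], [0, 0, 0.7]], [[-0.24, -0.25, -0.045], [0, 0, 0.84]], [[-0.28, -0.292, -0.045], [0, 0, 0.98]], [[-0.32, -0.335, -0.045], [0, 0, 1.116]]], claw=0.0854, grip_force=40)

```text
clock: 1.1
tcp_pos: [0.3819, 0.0508, 0.249]
tcp_rot: [-2.226, -2.217, -0.0]
wrist_force: [1.1, 0.3, 0.3]
finger_gap: 0.0851
gripper_force: 0.0
```

```bash
python3 -c "
from h import *
go([.4952,-.3032,.25],90)"
```

```text
move [-0.3535, 0.1148, -0.0011] [0.0002, -0.0003, -0.0043] yaw now 89.75 q6 -0.01
```

move_arm(series=[[[-0.05, 0.016, 0], [0, 0, 0]], [[-0.1, 0.032, 0], [0, 0, 0]], [[-0.15, 0.048, 0], [0, 0, 0]], [[-0.2, 0.064, 0], [0, 0, 0]], [[-0.25, 0.08, 0], [0, 0, 0]], [[-0.3, 0.097, 0], [0, 0, 0]], [[-0.345, 0.11, 0], [0, 0, 0]], [[-0.345, 0.11, 0], [0, 0, 0]]])

```text
clock: 2.1
tcp_pos: [0.4916, -0.295, 0.2467]
tcp_rot: [-2.223, -2.215, 0.002]
wrist_force: [-1.0, 0.0, -0.2]
finger_gap: 0.0852
gripper_force: 0.0
```

```bash
python3 -c "
from h import *
go([.4952,-.3032,.13],90)"
```

```text
move [-0.0084, 0.004, 0.1167] [-0.0034, -0.002, -0.0038] yaw now 89.78 q6 -0.64
```

move_arm(series=[[[-0.0084, 0.004, 0.02], [-0.002, -0.001, -0.004]], [[-0.0084, 0.004, 0.04], [-0.0034, -0.002, -0.004]], [[-0.0084, 0.004, 0.06], [-0.0034, -0.002, -0.004]], [[-0.0084, 0.004, 0.08], [-0.0034, -0.002, -0.004]], [[-0.0084, 0.004, 0.1], [-0.0034, -0.002, -0.004]], [[-0.0084, 0.004, 0.11], [-0.0034, -0.002, -0.004]], [[-0.0084, 0.004, 0.1155], [-0.0034, -0.002, -0.004]], [[-0.0084, 0.004, 0.1155], [-0.0034, -0.002, -0.004]]])

```text
clock: 3.1
tcp_pos: [0.496, -0.3006, 0.134]
tcp_rot: [2.214, 2.223, 0.002]
wrist_force: [0.2, 1.1, 0.1]
finger_gap: 0.0855
gripper_force: 0.0
```

```bash
python3 - <<'E'
from h import *
go([.4952,-.3032,.13],90)
p,d=capture("scene");cv2.imwrite("pics/scene1.png",cv2.resize(p[130:340,220:460],None,fx=2.5,fy=2.5))
E
```

```text
move [-0.0026, -0.0008, 0.004] [0.0036, 0.0019, 0.0042] yaw now 90.24 q6 -0.65
```

View pics/scene1.png

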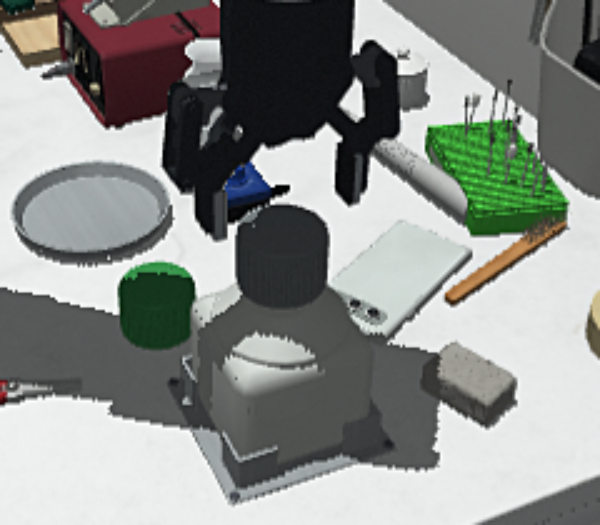

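The crop shows the fingertips at about (215,235) and (350,200). They look higher and farther back than the cap at (282,235), so I'll measure them in the depth.

```bash
python3 - <<'E'
from h import *
np.set_printoptions(precision=4,suppress=True)
s=monitor.read_state();print(s["clock"],s["tcp_pos"],s["qpos"],s["qd"])
for n in("scene","top"):
    p,d=capture(n);x=cloud(n,d);np.savez(n+"1.npz",p=p,d=d);cv2.imwrite(f"pics/{n}2.png",p)
    q=p.max(-1)<45
    m=q&(d>0)&(x[...,0]>.35)&(x[...,0]<.65)&(x[...,1]>-.45)&(x[...,1]<-.1)&(x[...,2]>.11)&(x[...,2]<.3)
    y=x[m];print(n,len(y))
    for z in np.arange(.11,.3,.01):
        w=y[(y[:,2]>=z)&(y[:,2]<z+.01)]
        if len(w):print(round(z,3),len(w),w.min(0),w.max(0))
p,d=capture("scene");cv2.imwrite("pics/scene3.png",cv2.resize(p[130:340,220:460],None,fx=2.5,fy=2.5))
E
```

```text
3.15 [ 0.4962 -0.3008  0.1345] [-0.643   0.1737  1.4129  0.0006  1.55   -0.6473] [-0.0022 -0.0036 -0.0104 -0.0005  0.001   0.0009]
scene 3863
0.12 39 [ 0.4664 -0.334   0.1243] [ 0.5155 -0.2977  0.1298]
0.13 59 [ 0.4666 -0.3343  0.13  ] [ 0.5192 -0.2975  0.1399]
0.14 56 [ 0.4665 -0.3324  0.1402] [ 0.5164 -0.2972  0.1498]
0.15 42 [ 0.4665 -0.3324  0.15  ] [ 0.5165 -0.2979  0.1599]
0.16 184 [ 0.4664 -0.331   0.1601] [ 0.5221 -0.2768  0.1672]
0.17 19 [ 0.4468 -0.3135  0.1757] [ 0.5402 -0.2917  0.1799]
0.18 83 [ 0.4394 -0.3141  0.1806] [ 0.5516 -0.2928  0.1899]
0.19 94 [ 0.4394 -0.3134  0.1902] [ 0.5511 -0.2917  0.2   ]
0.2 94 [ 0.4392 -0.3136  0.2001] [ 0.5518 -0.2917  0.2099]
0.21 104 [ 0.4292 -0.3161  0.2101] [ 0.5574 -0.2927  0.2199]
0.22 362 [ 0.4218 -0.3173  0.22  ] [ 0.5695 -0.2909  0.2299]
0.23 375 [ 0.422  -0.3202  0.23  ] [ 0.5689 -0.2856  0.24  ]
0.24 432 [ 0.4236 -0.3211  0.24  ] [ 0.5676 -0.2858  0.2499]
0.25 373 [ 0.4245 -0.3235  0.25  ] [ 0.5667 -0.2922  0.26  ]
0.26 591 [ 0.426  -0.3232  0.26  ] [ 0.5659 -0.2901  0.27  ]
0.27 547 [ 0.4274 -0.317   0.27  ] [ 0.5628 -0.2888 
[... 513 characters left out ...]
 -0.2954  0.1831] [ 0.4506 -0.2906  0.1886]
0.19 5 [ 0.4397 -0.2951  0.1942] [ 0.4517 -0.2906  0.1995]
0.2 2 [ 0.4387 -0.2947  0.2084] [ 0.4507 -0.291   0.2093]
0.21 3 [ 0.4382 -0.2954  0.2154] [ 0.4481 -0.289   0.2192]
0.22 50 [ 0.4213 -0.3115  0.2205] [ 0.451  -0.2886  0.23  ]
0.23 46 [ 0.4212 -0.3168  0.23  ] [ 0.4679 -0.2847  0.24  ]
0.24 46 [ 0.4225 -0.3164  0.24  ] [ 0.4704 -0.2845  0.2496]
0.25 29 [ 0.4239 -0.3091  0.2501] [ 0.4692 -0.2844  0.26  ]
0.26 33 [ 0.4249 -0.3131  0.2605] [ 0.4625 -0.2894  0.2699]
0.27 149 [ 0.4262 -0.3129  0.2702] [ 0.4611 -0.2883  0.28  ]
0.28 11 [ 0.4311 -0.3088  0.2802] [ 0.4727 -0.272   0.2898]
0.29 30 [ 0.4571 -0.3059  0.2906] [ 0.4972 -0.264   0.3   ]
```

View pics/scene3.png

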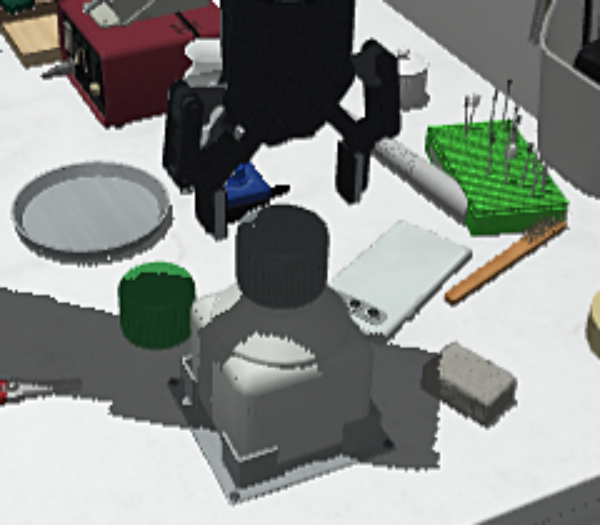

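The picture shows the open tips at about z 0.176, centred on the cap in x and y. That is higher than the TCP reading suggests, so I'll go down in a small step and compare.

move_arm(series=[[[-0.002, -0.0008, 0.008], [0.003, 0.002, 0.004]], [[-0.002, -0.0008, 0.016], [0.003, 0.002, 0.004]], [[-0.002, -0.0008, 0.02], [0.003, 0.002, 0.004]], [[-0.002, -0.0008, 0.02], [0.003, 0.002, 0.004]]])

```text
clock: 3.8
tcp_pos: [0.4948, -0.3026, 0.1129]
tcp_rot: [-2.221, -2.22, -0.0]
wrist_force: [0.1, 0.2, 0.4]
finger_gap: 0.0856
gripper_force: 0.0
```

```bash
cat >> h.py <<'E'
def tips():
    p,d=capture("scene");x=cloud("scene",d)
    m=(p.max(-1)<45)&(d>0)&(abs(x[...,1]+.303)<.03)&(x[...,2]>.1)&(x[...,2]<.22)
    for lo,hi in((.40,.462),(.531,.6)):
        w=x[m&(x[...,0]>lo)&(x[...,0]<hi)]
        if len(w):print("finger",len(w),"z",np.sort(w[:,2])[:4].round(4),"x",w[:,0].min().round(4),w[:,0].max().round(4),"y",w[:,1].min().round(4),w[:,1].max().round(4))
    return p,x
E
python3 - <<'E'
from h import *
print(ctrl.grasp_offset,monitor.read_state()["wrist_force"])
go([.4952,-.3032,.13],90)
p,x=tips();print(x[185:200,333].round(3).tolist()[:1])
m=(p.max(-1)<45)&(x[...,0]>.48)&(x[...,0]<.51)&(abs(x[...,1]+.303)<.06)&(x[...,2]>.175);print("body bottom",np.sort(x[m][:,2])[:5])
E
```

```text
0.0187 [0.06098377 0.22381451 0.42578851]
move [-0.0006, 0.0004, -0.0171] [-0.0008, -0.001, -0.0] yaw now 90.0 q6 -0.65
finger 582 z [0.158  0.1585 0.1594 0.1595] x 0.4204 0.462 y -0.3225 -0.2866
finger 448 z [0.1537 0.1538 0.1544 0.155 ] x 0.5313 0.5684 y -0.3221 -0.2911
[[0.485, -0.323, 0.245]]
body bottom [0.21289162 0.21355053 0.21415348 0.2141783  0.21420651]
```

Both the tips and the body bottom sit about 28 mm above where the TCP reading puts them, and the two agree. I'll work from the camera heights: down another 12 mm, then close.

move_arm(series=[[[-0.0005, 0.0004, 0.006], [0, 0, 0]], [[-0.0005, 0.0004, 0.012], [0, 0, 0]], [[-0.0005, 0.0004, 0.012], [0, 0, 0]]])

```text
clock: 4.22
tcp_pos: [0.4951, -0.303, 0.1008]
tcp_rot: [-2.22, -2.22, -0.0]
wrist_force: [0.2, -0.1, 0.4]
finger_gap: 0.0853
gripper_force: 0.0
```

move_arm(series=[[[0, 0, 0], [0, 0, 0]], [[0, 0, 0], [0, 0, 0]], [[0, 0, 0], [0, 0, 0]], [[0, 0, 0], [0, 0, 0]], [[0, 0, 0], [0, 0, 0]], [[0, 0, 0], [0, 0, 0]]], claw=0.04, grip_force=45)

```text
clock: 4.97
tcp_pos: [0.4958, -0.3035, 0.1023]
tcp_rot: [2.221, 2.221, 0.001]
wrist_force: [-0.8, 0.2, 4.5]
finger_gap: 0.057
gripper_force: 50.3
```

```bash
python3 - <<'E'
from h import *
print(monitor.read_state())
p,x=tips();cv2.imwrite("pics/scene4.png",cv2.resize(p[130:340,220:460],None,fx=2.5,fy=2.5))
E
```

```text
{'clock': 4.975, 'qpos': array([-6.46997549e-01,  1.96301357e-01,  1.45147926e+00,  3.13127170e-04,
        1.49268737e+00, -6.47023423e-01]), 'qd': array([ 0.00040581, -0.0013695 ,  0.00066086, -0.00039031, -0.00097579,
        0.0002805 ]), 'effort': array([ 3.13158380e-02, -3.66685545e+01, -2.88241249e+01,  5.52858913e-02,
       -2.94079939e-01,  6.91340945e-03]), 'tcp_pos': array([ 0.49580378, -0.30349455,  0.10233655]), 'tcp_rot': array([2.22068241e+00, 2.22068600e+00, 7.29144199e-04]), 'wrist_force': array([-0.81576911,  0.23725126,  4.47827945]), 'torque': array([0.0755855 , 0.1359062 , 0.00769965]), 'gripper_force': 50.264000914175995, 'finger_gap': 0.05699756300395564}
finger 475 z [0.1399 0.1411 0.1421 0.1426] x 0.4297 0.462 y -0.3206 -0.2921
finger 377 z [0.142  0.1428 0.143  0.1443] x 0.5312 0.5609 y -0.3193 -0.2928
```

View pics/scene4.png

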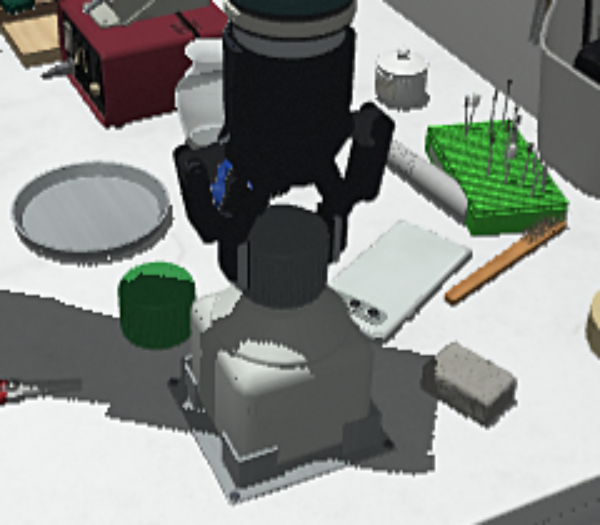

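The cap is gripped with the tips about 25 mm below its top. Now I'll press in steps.

move_arm(series=[[[0, 0, 0.002], [0, 0, 0]], [[0, 0, 0.004], [0, 0, 0]], [[0, 0, 0.006], [0, 0, 0]], [[0, 0, 0.007], [0, 0, 0]], [[0, 0, 0.007], [0, 0, 0]]])

```text
clock: 5.65
tcp_pos: [0.4959, -0.3035, 0.0977]
tcp_rot: [2.22, 2.22, 0.001]
wrist_force: [-4.2, 1.3, 12.4]
finger_gap: 0.0574
gripper_force: 51.4
```

move_arm(series=[[[0, 0, 0.001], [0, 0, 0]], [[0, 0, 0.002], [0, 0, 0]], [[0, 0, 0.002], [0, 0, 0]]])

```text
clock: 6.02
tcp_pos: [0.4959, -0.3036, 0.0963]
tcp_rot: [2.219, 2.22, 0.001]
wrist_force: [-5.1, 2.9, 14.5]
finger_gap: 0.0569
gripper_force: 51.6
```

move_arm(series=[[[0, 0, 0.0005], [0, 0, -0.1]], [[0, 0, 0.0005], [0, 0, -0.2]], [[0, 0, 0.0005], [0, 0, -0.3]], [[0, 0, 0.0005], [0, 0, -0.4]]])

```text
clock: 6.52
tcp_pos: [0.4979, -0.3041, 0.0966]
tcp_rot: [1.727, 2.615, 0.002]
wrist_force: [0.5, 2.7, 13.9]
finger_gap: 0.0569
gripper_force: 51.5
```

move_arm(series=[[[0, 0, 0.0003], [0, 0, -0.1]], [[0, 0, 0.0003], [0, 0, -0.2]], [[0, 0, 0.0003], [0, 0, -0.3]], [[0, 0, 0.0003], [0, 0, -0.4]], [[0, 0, 0.0003], [0, 0, -0.5]], [[0, 0, 0.0003], [0, 0, -0.6]], [[0, 0, 0.0003], [0, 0, -0.66]], [[0, 0, 0.0003], [0, 0, -0.66]]])

```text
clock: 7.52
tcp_pos: [0.4984, -0.3038, 0.0964]
tcp_rot: [0.79, 3.032, -0.001]
wrist_force: [-0.6, 3.3, 14.0]
finger_gap: 0.0572
gripper_force: 51.5
```

```bash
python3 - <<'E'
from h import *
s=monitor.read_state();print(s["wrist_force"],s["torque"],s["tcp_pos"]);go([.4952,-.3032,.2],150)
E
```

```text
[-0.59567084  3.32009363 14.02119292] [0.51425811 0.04496136 0.03033765] [ 0.49837733 -0.30382493  0.09643334]
move [0.0022, -0.0009, -0.1036] [0.0015, 0.0084, 0.0137] yaw now 150.79 q6 -1.71
```

move_arm(series=[[[0, 0, -0.005], [0, 0, 0]], [[0, 0, -0.01], [0, 0, 0]], [[0, 0, -0.015], [0, 0, 0]], [[0, 0, -0.02], [0, 0, 0]], [[0, 0, -0.02], [0, 0, 0]]])

```text
clock: 8.15
tcp_pos: [0.4955, -0.3032, 0.1117]
tcp_rot: [-0.794, -3.04, -0.001]
wrist_force: [1.8, 1.1, 0.8]
finger_gap: 0.0572
gripper_force: 49.9
```

move_arm(series=[[[0, 0, -0.01], [0, 0, 0]], [[0, 0, -0.02], [0, 0, 0]], [[0, 0, -0.03], [0, 0, 0]], [[0, 0, -0.045], [0, 0, 0]], [[0, 0, -0.06], [0, 0, 0]], [[0, 0, -0.075], [0, 0, 0]], [[0, 0, -0.085], [0, 0, 0]], [[0, 0, -0.085], [0, 0, 0]]])

```text
clock: 9.15
tcp_pos: [0.496, -0.3037, 0.1983]
tcp_rot: [0.793, 3.037, -0.001]
wrist_force: [0.4, -0.3, -2.2]
finger_gap: 0.0574
gripper_force: 49.9
```

```bash
python3 - <<'E'
from h import *
p,d=capture("scene");x=cloud("scene",d);cv2.imwrite("pics/scene5.png",cv2.resize(p[60:340,200:460],None,fx=2.1,fy=2.1));np.savez("s5.npz",p=p,d=d)
s=monitor.read_state();print(s["wrist_force"],s["tcp_pos"]);go([.4485,-.0185,.2],150)
E
```

```text
[-0.25409414  1.45241479 -1.2601913 ] [ 0.49568054 -0.30342736  0.19729702]
move [0.1804, 0.2255, -0.0028] [0.0002, 0.0009, 0.0128] yaw now 150.73 q6 -1.71
```

View pics/scene5.png

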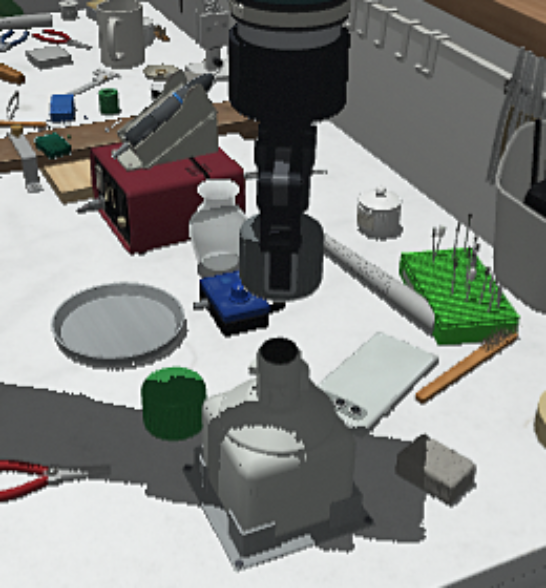

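The cap is off, hanging in the gripper at about (282,255) above the bare neck at (278,350). Flask and phone are undisturbed. Next is the move over to the dish.

move_arm(series=[[[0.02, 0.025, 0], [0, 0, 0]], [[0.05, 0.0625, 0], [0, 0, 0]], [[0.08, 0.1, 0], [0, 0, 0]], [[0.11, 0.1375, 0], [0, 0, 0]], [[0.14, 0.175, 0], [0, 0, 0]], [[0.165, 0.206, 0], [0, 0, 0]], [[0.1804, 0.2255, 0], [0, 0, 0]], [[0.1804, 0.2255, 0], [0, 0, 0]]])

```text
clock: 10.2
tcp_pos: [0.4478, -0.0171, 0.1963]
tcp_rot: [-0.789, -3.04, -0.0]
wrist_force: [1.0, 0.6, -0.2]
finger_gap: 0.0571
gripper_force: 49.9
```

```bash
python3 - <<'E'
from h import *
go([.4485,-.0185,.02],150)
p,d=capture("scene");x=cloud("scene",d)
m=(d>0)&(p.max(-1)<90)&(np.hypot(x[...,0]-.4485,x[...,1]+.0185)<.032)&(x[...,2]>.1)&(x[...,2]<.3)
z=np.sort(x[m][:,2]);print(len(z),z[:6])
E
```

```text
move [-0.0015, -0.0009, 0.1763] [-0.0001, -0.0008, 0.0159] yaw now 150.91 q6 -1.23
612 [0.21605576 0.21633903 0.21635444 0.21656069 0.2166345  0.2166414 ]
```

move_arm(series=[[[-0.0015, -0.0009, 0.025], [0, 0, 0]], [[-0.0015, -0.0009, 0.055], [0, 0, 0]], [[-0.0015, -0.0009, 0.085], [0, 0, 0]], [[-0.0015, -0.0009, 0.115], [0, 0, 0]], [[-0.0015, -0.0009, 0.145], [0, 0, 0]], [[-0.0015, -0.0009, 0.17], [0, 0, 0]], [[-0.0015, -0.0009, 0.19], [0, 0, 0]], [[-0.0015, -0.0009, 0.195], [0, 0, 0]]])

```text
clock: 11.25
tcp_pos: [0.448, -0.0208, 0.0001]
tcp_rot: [-0.795, -3.036, 0.001]
wrist_force: [-0.1, -0.3, -0.3]
finger_gap: 0.0573
gripper_force: 49.9
```

move_arm(series=[[[0, 0, 0.003], [0, 0, 0]], [[0, 0, 0.006], [0, 0, 0]], [[0, 0, 0.009], [0, 0, 0]], [[0, 0, 0.011], [0, 0, 0]], [[0, 0, 0.012], [0, 0, 0]], [[0, 0, 0.012], [0, 0, 0]]])

```text
clock: 12.0
tcp_pos: [0.4494, -0.0199, -0.01]
tcp_rot: [0.793, 3.039, 0.0]
wrist_force: [0.4, 0.1, -0.9]
finger_gap: 0.0569
gripper_force: 49.9
```

move_arm(series=[[[0, 0, 0.002], [0, 0, 0]], [[0, 0, 0.004], [0, 0, 0]], [[0, 0, 0.005], [0, 0, 0]], [[0, 0, 0.005], [0, 0, 0]]])

```text
clock: 12.5
tcp_pos: [0.4493, -0.0199, -0.0152]
tcp_rot: [0.794, 3.04, 0.0]
wrist_force: [-0.5, -0.4, -1.5]
finger_gap: 0.0571
gripper_force: 49.9
```

```bash
python3 - <<'E'
from h import *
p,d=capture("scene");x=cloud("scene",d);cv2.imwrite("pics/scene6.png",cv2.resize(p[130:270,180:360],None,fx=3.3,fy=3.3))
m=(d>0)&(p.max(-1)<90)&(np.hypot(x[...,0]-.4485,x[...,1]+.0185)<.032)&(x[...,2]>-.02)&(x[...,2]<.1)
z=np.sort(x[m][:,2]);print(len(z),z[:12])
E
```

```text
455 [0.00029409 0.00052516 0.00069444 0.0010827  0.00109849 0.00125008
 0.00154502 0.00173014 0.00181176 0.00181337 0.00187588 0.00190918]
```

View pics/scene6.png

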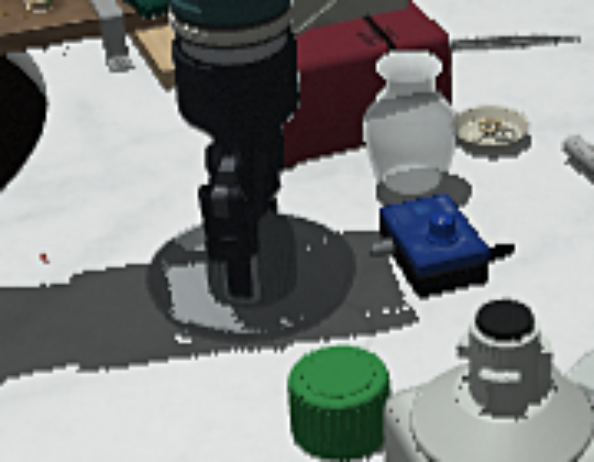

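The cap is just above the dish floor at about (250,290), and there's no contact force yet. I'll lower it slowly until it touches.

move_arm(series=[[[0, 0, 0.001], [0, 0, 0]], [[0, 0, 0.002], [0, 0, 0]], [[0, 0, 0.002], [0, 0, 0]]])

```text
clock: 12.92
tcp_pos: [0.4493, -0.02, -0.0171]
tcp_rot: [0.794, 3.04, 0.0]
wrist_force: [-0.6, 0.8, -0.9]
finger_gap: 0.0568
gripper_force: 49.9
```

move_arm(series=[[[0, 0, 0.001], [0, 0, 0]], [[0, 0, 0.002], [0, 0, 0]], [[0, 0, 0.002], [0, 0, 0]]])

```text
clock: 13.3
tcp_pos: [0.4495, -0.0199, -0.0172]
tcp_rot: [0.793, 3.04, 0.0]
wrist_force: [-4.4, 1.5, 10.7]
finger_gap: 0.057
gripper_force: 51.2
```

move_arm(series=[[[0, 0, -0.0015], [0, 0, 0]], [[0, 0, -0.0015], [0, 0, 0]]])

```text
clock: 13.55
tcp_pos: [0.4498, -0.02, -0.0172]
tcp_rot: [0.793, 3.038, 0.0]
wrist_force: [0.3, 0.3, 1.9]
finger_gap: 0.0571
gripper_force: 50.3
```

move_arm(series=[[[0, 0, 0], [0, 0, 0]], [[0, 0, 0], [0, 0, 0]], [[0, 0, 0], [0, 0, 0]], [[0, 0, 0], [0, 0, 0]], [[0, 0, 0], [0, 0, 0]]], claw=0.07)

```text
clock: 14.18
tcp_pos: [0.4494, -0.0199, -0.0176]
tcp_rot: [0.794, 3.039, 0.0]
wrist_force: [-0.8, -0.6, 0.6]
finger_gap: 0.0701
gripper_force: 0.0
```

move_arm(series=[[[0, 0, -0.01], [0, 0, 0]], [[0, 0, -0.025], [0, 0, 0]], [[0, 0, -0.045], [0, 0, 0]], [[0, 0, -0.075], [0, 0, 0]], [[0, 0, -0.105], [0, 0, 0]], [[0, 0, -0.135], [0, 0, 0]], [[0, 0, -0.16], [0, 0, 0]], [[0, 0, -0.17], [0, 0, 0]]])

```text
clock: 15.18
tcp_pos: [0.4505, -0.0201, 0.1556]
tcp_rot: [0.792, 3.034, 0.001]
wrist_force: [0.9, 0.4, -0.4]
finger_gap: 0.07
gripper_force: 0.0
```

```bash
python3 - <<'E'
from h import *
p,d=capture("scene");x=cloud("scene",d);cv2.imwrite("pics/scene7.png",cv2.resize(p[60:340,170:450],None,fx=2.1,fy=2.1))
m=(d>0)&(p.max(-1)<110)&(np.hypot(x[...,0]-.4485,x[...,1]+.0185)<.05)&(x[...,2]>.036)&(x[...,2]<.06)
t=x[m];u=t[t[:,2]>.042];print(len(u),u.mean(0),np.linalg.lstsq(np.c_[u[:,:2],np.ones(len(u))],u[:,2],rcond=None)[0])
E
```

```text
258 [ 0.44894825 -0.02393468  0.04504442] [-0.00037317  0.01780947  0.04563822]
```

View pics/scene7.png

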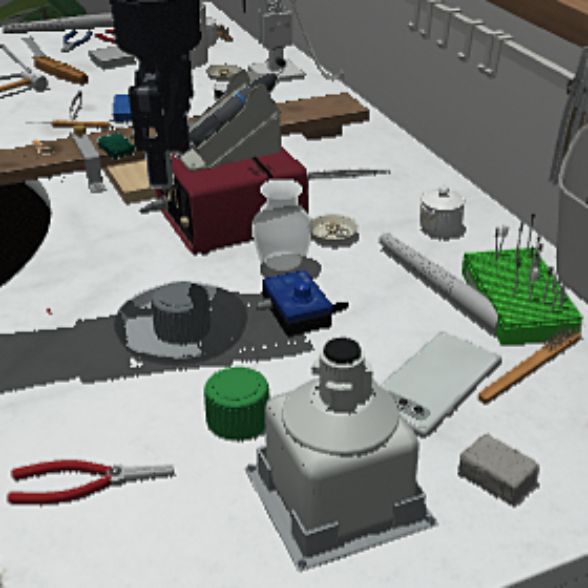

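The cap stands flat in the dish at about (181,312), with its top level at z ≈ 0.045. The gripper is clear, and the flask and phone haven't moved.

```bash
python3 -c "
from h import *
print(ctrl.finish_job())"
```

```text
the job is handed in; nothing more can be done
None
```

The cap was pressed, turned about 60° counter-clockwise, lifted off and set mouth down flat in the drip dish; flask and phone were left alone, and I handed the job in at about 15 s on the robot's clock (no verdict was returned).

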